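# Hold the inspection mirror for the bench camera

### The job

The bench camera cannot see the lapped face of the valve disc on the swing arm directly. Take the hand mirror by its blue grip out of its holder and hold it upright in the air, with the centre of its glass over the centre of the yellow pad at lens height, turned so that the camera sees the disc in the middle of the mirror; finish while still holding it there, steady. Do not push the swing arm and do not knock the jar, the cylinder or the bush.

Things in the scene. Friction and masses are not known exactly. Their poses are not given: they have to be found in the camera images.
- mirror: loose upright hand mirror, 110 g: black frame 60 mm wide (y) x 50 mm high x 7 mm thick (x) at the bottom, glass 52 x 42 mm on its -x side, steel stem 9 mm thick above it, then the blue grip 26 mm (y) x 14 mm (x) x 46 mm high, its middle 108 mm above the origin, its top at 131 mm. Origin: centre of the underside; z up along the stem; the glass looks along -x. It starts standing in the slot of the holder, its lowest 22 mm in the slot.
- mirror_glass (a point): centre of the glass surface, 25 mm above the mirror's underside and 4 mm in front (-x) of the stem's axis
- holder: fixed black holder 60 x 90 mm, 32 mm high, with a 12 x 66 mm slot along its y whose floor is 10 mm above the bench; origin under its centre; the mirror is lifted straight up out of it
- camera_stand: fixed aluminium stand: round foot of 100 mm diameter with the yellow pad on it, and a rail to the grey bench camera 170 mm away on a post, 140 mm high in all. Origin on the bench under the centre of the pad; its -x axis points from the pad to the camera, z up. The lens looks level at the point 120 mm above the bench over the pad
- pad (a point): centre of the top of the yellow round pad (36 mm diameter), 22 mm above the bench; the mirror glass is to be held over it, its centre 120 mm above the bench
- lens (a point): front of the bench camera's lens, 140 mm from the pad's axis, 120 mm above the bench
- disc_face (a point): centre of the lapped face of the steel valve disc (27 mm diameter) set on edge on a 44 mm orange backing, on the post at the end of the swing arm, 142 mm high in all; it faces the pad's axis from 130 mm away, 120 mm above the bench. For the camera to see it in the mirror, the direction in which the glass looks must halve the angle between the directions from the pad's axis to the lens and to this point
- swing_arm (a joint): angle (rad) of the swing arm about the pad's axis, seen from above clockwise from the camera rail to the arm: the angle between lens and disc; held by friction, starts between 0.66 and 1.70, not to be changed
- fluid_jar: loose small brown jar with black cap, 46 mm diameter, 71 mm high, origin under its centre; leave alone
- test_cylinder: loose black cylinder, 44 mm diameter, 91 mm high, origin under its centre; leave alone
- bush: loose steel bush, 26 mm diameter, 22 mm high, origin under its centre; leave alone
Not all that is in view belongs to the job. What is shaped like the mirror but orange is not meant. What is shaped like the holder but orange is not meant.

How it is judged:
By the outcome, as a careful person would: the job done as asked, in the order asked, and still so for the second after the job is handed in, while the arm keeps its last pose, push and grip.
It also fails if it takes over 42 s, if anything falls off the work surface, if the arm or the gripper's body presses on something with over 40 N, if the wrist force passes 120 N, or if a joint passes its speed limit or range.

### The arm

A 6-joint arm with a two-finger parallel gripper is mounted at the origin on a cart in front of the work surface, level with it; the furniture and walls round the work are solid. World frame = base frame: x ahead of the robot, y to its left, z up, the work surface at z = 0. Lengths are in mm, angles in rad, forces in N, time in s.
With the tool pointing down it reaches from about 350 to 775 mm from the base axis. Payload 7.3 kg.
Tool frame: the origin (TCP) lies midway between the tips of the shut fingers; the grasp point (between the pads) lies 19 mm behind it (bot.grip_depth is the distance from the TCP to the grasp point, in mm); z points along the fingers, x is the direction in which the jaws open and shut, and the axes are right-handed (so a half turn about z gives the same grasp; the last joint's range is limited). The gripper opens to 92 mm and grips with 3 to 60 N. Pads are 19 mm wide; open, the fingers measure 130 mm over their backs; the gripper's body (75 mm by 190 mm) begins 47 mm behind the grasp point.
Start: joints at [1.132, 0.342, 1.524, -0, 1.275, -0.146], TCP at [151.518, 502.68, 226.741] pointing down, gripper open.
Joint ranges: [-2.53, 2.53], [-0.77, 2.02], [0.04, 2.7], [-1, 4.14], [0.28, 2.66], [-3.11, 3.11]. Speed limits (rad/s): [2.57, 2.57, 3.14, 3.14, 3.14, 3.14].

### API

Orientations are given as [roll, pitch, yaw] about the fixed x, y, z axes, in that order (R = Rz(yaw) Ry(pitch) Rx(roll)).
In Python, from plant import bot gives the robot as it stands. The module is installed in compiled form; this text tells all that it offers.
- The arm moves only by the shell command python3 -m inch 'ROWS'. ROWS is JSON, a list that holds one entry, the list of rows, each a list of 7 numbers: the shift along the tool's x, y, z each as a share of 0.2 m, from -1 to 1, then the turn, a rotation vector about the tool's x, y, z each as a share of 45 degrees, from -1 to 1, then the closure, from -1 (fully open) to 1 (shut), so that 0 is half open. A call has exactly 10 rows; each row is the pose to reach, as a shift and turn from the pose commanded when the call began, along the tool's axes at that moment; what a row does not reach only later rows make up. A row lasts 1/8 s, in which the tool goes at most 62.5 mm and 10.7 degrees, less where a joint would pass 70% of its speed; a pose out of reach is approached as far as the arm can. A call with a number of a shift or a turn outside -1 to 1 is refused whole. A call with a gripper value outside its range is refused whole. The fingers move at their own pace and stop on an object; the grip force is fixed at half the most. Time passes only in rows, so rows that repeat a pose let the fingers close, or fill a call up. It gives the time, the measured TCP pose, the force and the opening at its end, in the units of the state.
- bot.get_obs(): the state, without advancing time (a new reading comes with each control period).
- bot.capture(name): name is "scene" or "top"; returns the picture (420x560x3 uint8, red, green, blue); there is no depth.
- bot.camera_params(name): a dict with "fx", "fy", "cx", "cy" (pixels), "k1" (the pictures are not rectified: a ray, as slopes to the right and down, at radius r is drawn at 1 + k1 r^2 times it, then the intrinsics apply), "R" (3x3) and "t" (3): a world point X has camera coordinates R X + t. Camera axes: x right, y down, z forward; pixel columns grow to the right and rows downward; lengths in mm; the calibration is good to about 2 mm. A picture is of the moment at which its call begins. camera_params takes no time and is no camera call.
- bot.close_job(): hands the job in, once; it reports no verdict.
The state is a dict: "time": time; "joint_positions": joint angles; "dq": joint speeds; "tau": joint torques, N m; "tool_pos": TCP position; "tcp_rot": TCP orientation; "contact_force": force on the tool from outside, world axes, zero at the start; "moment": the same for the moment, N m; "grip_width": finger opening in mm.
Only numpy, scipy, OpenCV 4.12 (cv2) and the standard library are available. Lean on these libraries where they do the work, as an engineer would, in place of code of your own. Each camera call takes 0.05 s, during which the arm holds its last target.

## Working session

There is one attempt and no reset: what is moved stays moved. The work goes in short steps, Python scripts to look and compute and a shell command to move; the robot and the scene stay as the last step left them, time stands still between calls to the robot, and variables do not carry over. Pictures are saved under pics/ and viewed, and the job is handed in when it is done.

```bash
mkdir -p pics; python3 - <<'E'
from plant import bot
import cv2
for n in("scene","top"):
    im=bot.capture(n); cv2.imwrite(f"pics/{n}0.png",im[:,:,::-1])
    p=bot.camera_params(n); print(n,{k:(v.tolist() if hasattr(v,'tolist') else v) for k,v in p.items()})
o=bot.get_obs(); print(o)
E
```

```text
scene {'fx': 457.00824614842395, 'fy': 457.00824614842395, 'cx': 284.2704222717314, 'cy': 212.99943539071333, 'k1': -0.06272633351287923, 'R': [[0.8374857887953815, -0.5464504547912691, 0.003074739695197114], [-0.3703900561989687, -0.5717759769913084, -0.7320405988772474], [0.40178198047536007, 0.6119347453724537, -0.6812540697649062]], 't': [-311.1512142290397, 482.7502818149902, 595.3417507172678]}
top {'fx': 479.4203069224661, 'fy': 479.4203069224661, 'cx': 293.30246705254467, 'cy': 207.59326375919852, 'k1': -0.16996384280194804, 'R': [[-0.02448944725490421, -0.9994400677610168, -0.022799515937929928], [-0.9895208886606942, 0.02748005364928948, -0.1417506880250755], [0.14229784916610433, 0.019089201274197606, -0.9896397953383919]], 't': [382.2015328007948, 594.7548308822795, 1071.121282201588]}
{'time': 0.1, 'joint_positions': array([ 1.13202729e+00,  3.42700596e-01,  1.52492268e+00, -1.58338059e-06,
        1.27541791e+00, -1.46000707e-01]), 'dq': array([-0.00049472,  0.00022953, -0.0020744 ,  0.00048917, -0.00039059,
        0.00106452]), 'tau': array([ 1.07028784e-03, -4.31999803e+01, -2.44694048e+01,  7.18641886e-02,
        5.25614619e-02, -6.18898639e-05]), 'tool_pos': array([151.33784701, 502.32853193, 226.08937453]), 'tcp_rot': array([-3.14138341e+00,  1.43334482e-03,  1.27802861e+00]), 'contact_force': array([-0.38417864,  0.72122058, -0.25928821]), 'moment': array([ 0.02848856, -0.07633051, -0.00072239]), 'grip_width': 91.78388917202474}
```

View pics/scene0.png

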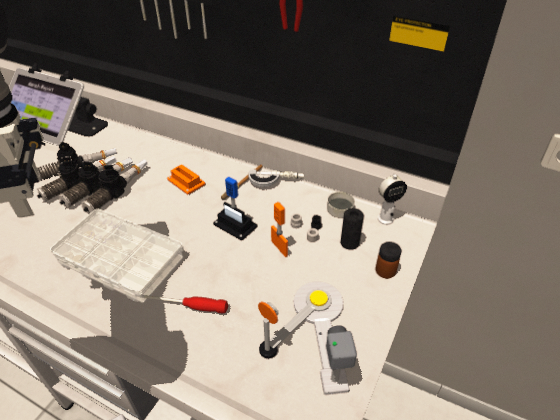

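View pics/top0.png

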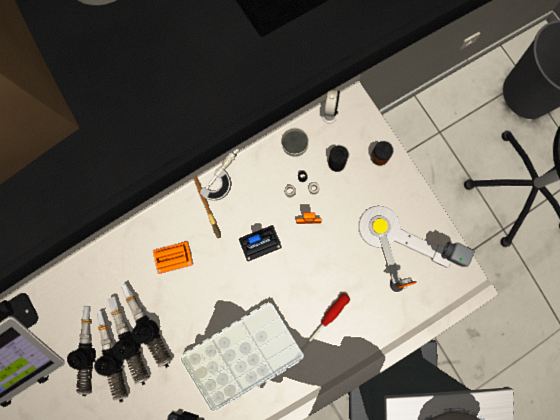

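The blue-gripped mirror stands in the black holder at scene (232,187)/(235,222) and top (254,239). The orange mirror (scene 279,220; top 308,216) and the orange holder (scene 186,179; top 172,257) are decoys. The pad is at scene (318,298), top (381,226). Next I'll confirm with enlarged crops and measure.

```bash
cat > h.py <<'E'
import numpy as np, cv2
from plant import bot
P={n:bot.camera_params(n) for n in("scene","top")}
def ray(n,u,v):
    p=P[n]; K=np.array([[p['fx'],0,p['cx']],[0,p['fy'],p['cy']],[0,0,1]])
    q=cv2.undistortPoints(np.array([[[u,v]]],float),K,np.array([p['k1'],0,0,0,0.]),None,None,None)[0,0] if 0 else None
    d=np.array([(u-p['cx'])/p['fx'],(v-p['cy'])/p['fy']]); s=d.copy()
    for _ in range(30): s=d/(1+p['k1']*(s@s))
    R=np.array(p['R']); t=np.array(p['t'])
    r=R.T@np.array([s[0],s[1],1]); return -R.T@t, r/np.linalg.norm(r)
def onz(n,u,v,z):
    c,r=ray(n,u,v); return c+r*(z-c[2])/r[2]
def tri(a,b):
    c1,r1=ray("scene",*a); c2,r2=ray("top",*b)
    A=np.stack([r1,-r2],1); s=np.linalg.lstsq(A,c2-c1,rcond=None)[0]
    p,q=c1+s[0]*r1,c2+s[1]*r2; return (p+q)/2,np.linalg.norm(p-q)
def proj(n,X):
    p=P[n]; c=np.array(p['R'])@X+np.array(p['t']); s=c[:2]/c[2]; s=s*(1+p['k1']*(s@s))
    return np.array([p['fx']*s[0]+p['cx'],p['fy']*s[1]+p['cy']])
def mask(im,lo,hi):
    return cv2.inRange(cv2.cvtColor(im,cv2.COLOR_RGB2HSV),np.array(lo),np.array(hi))
E
python3 - <<'E'
from h import *
ims={n:cv2.imread(f"pics/{n}0.png")[:,:,::-1].copy() for n in P}
for n,im in ims.items():
    for nm,lo,hi in(("blue",(100,120,60),(125,255,255)),("yellow",(24,150,150),(34,255,255)),("orange",(3,180,120),(18,255,255))):
        k,l,s,c=cv2.connectedComponentsWithStats(mask(im,lo,hi))
        for i in range(1,k):
            if s[i,4]>25: print(n,nm,s[i].tolist(),c[i].round(1).tolist())
def crop(n,x,y,w,h,f): return cv2.resize(ims[n][y:y+h,x:x+w],None,fx=f,fy=f,interpolation=cv2.INTER_CUBIC)
a=np.hstack([crop("scene",205,170,100,90,4),crop("scene",240,280,120,113,3.1858)[:360,:380]])if 0 else None
o=np.zeros((600,800,3),np.uint8)
for (n,x,y,w,h),(X,Y) in zip([("scene",205,170,100,75),("scene",245,270,120,125),("top",225,195,100,75),("top",350,195,130,100)],[(0,0),(400,0),(0,300),(400,300)]):
    f=min(400/w,300/h); c=crop(n,x,y,w,h,f)[:300,:400]; o[Y:Y+c.shape[0],X:X+c.shape[1]]=c
cv2.imwrite("pics/crop0.png",o[:,:,::-1])
E
```

```text
scene blue [225, 177, 13, 21, 196] [231.1, 187.0]
scene yellow [310, 291, 18, 14, 202] [318.2, 297.4]
scene orange [168, 165, 37, 29, 605] [185.4, 179.2]
scene orange [274, 202, 10, 23, 187] [278.6, 212.9]
scene orange [271, 226, 17, 31, 268] [279.2, 241.1]
scene orange [258, 302, 19, 22, 236] [267.6, 312.2]
top blue [248, 234, 14, 11, 93] [254.3, 238.7]
top yellow [373, 219, 15, 14, 170] [379.9, 225.5]
top orange [195, 177, 6, 15, 28] [197.4, 184.0]
top orange [201, 196, 10, 18, 35] [205.9, 204.8]
top orange [296, 212, 25, 11, 169] [308.5, 218.0]
top orange [153, 242, 40, 32, 810] [172.1, 257.0]
top orange [398, 282, 18, 6, 32] [406.2, 284.5]
```

View pics/crop0.png

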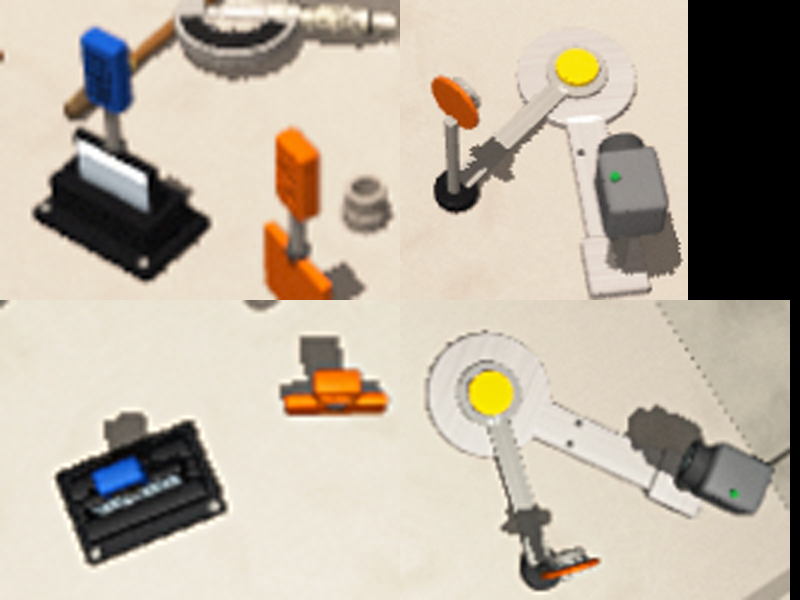

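The crop confirms the blue-grip mirror with silver glass in the black holder, and the orange mirror beside it as the decoy. The arm runs from the pad down in the top view, and the rail runs right and down. I'll zoom in to measure their directions.

```bash
python3 - <<'E'
from h import *
im=cv2.imread("pics/top0.png")
cv2.imwrite("pics/topz.png",cv2.resize(im[200:300,352:482],None,fx=6,fy=6,interpolation=cv2.INTER_CUBIC))
im=cv2.imread("pics/top0.png")
cv2.imwrite("pics/hold.png",cv2.resize(im[215:270,230:300],None,fx=10,fy=10,interpolation=cv2.INTER_CUBIC))
pad=onz("top",380.3,225.7,22),onz("scene",318.4,297.5,22)
print("pad",pad,tri((318.4,297.5),(380.3,225.7)))
print("grip tri", tri((231.1,187),(254.3,238.7)), onz("top",254.5,238.5,131),onz("scene",231.1,187,118))
print("disc back", onz("scene",267.4,312.5,120), onz("top",406.2,284.5,130))
E
```

```text
pad (array([558.92441195, 161.47068727,  22.        ]), array([557.83334325, 161.85984994,  22.        ])) (array([558.43357104, 161.72462795,  21.87329411]), np.float64(1.1317234386474666))
grip tri (array([527.56631781, 451.843112  , 117.86066347]), np.float64(2.021071699630916)) [527.86301377 449.66519498 131.        ] [526.54926661 452.0476823  118.        ]
disc back [420.70348189 127.58459402 120.        ] [420.7722347  128.97794952 130.        ]
```

View pics/topz.png

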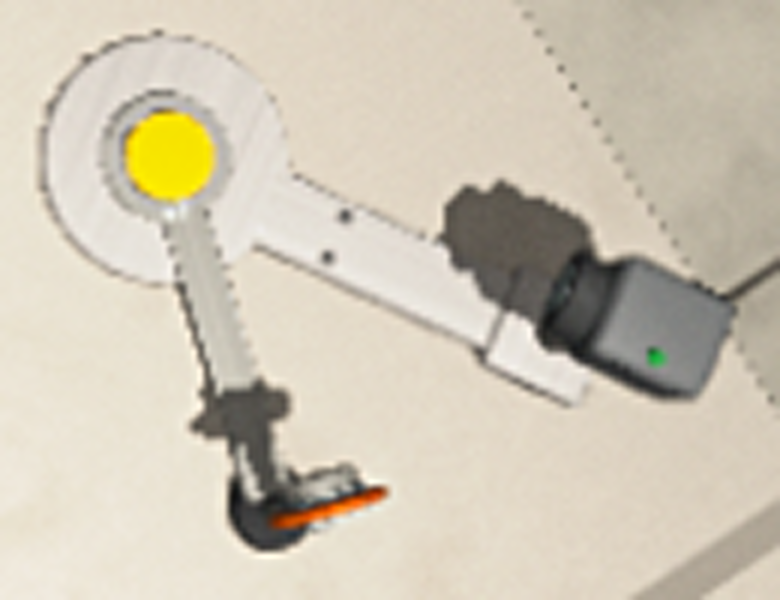

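View pics/hold.png

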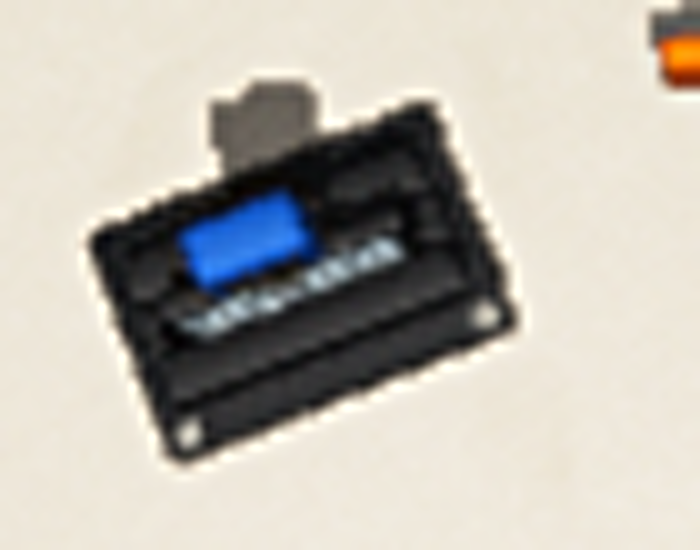

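```bash
python3 - <<'E'
from h import *
def T(x,y,z): return onz("top",352+(x+.5)/6-.5,200+(y+.5)/6-.5,z)
def H(x,y,z): return onz("top",230+(x+.5)/10-.5,215+(y+.5)/10-.5,z)
ang=lambda a,b: np.degrees(np.arctan2(*(b-a)[1::-1]))
for n,z,q in(("rail up",10,((295,175),(440,238))),("rail lo",10,((258,245),(480,345))),("arm L",15,((182,285),(213,388))),("arm R",15,((208,210),(257,380)))):
    print(n,ang(T(*q[0],z),T(*q[1],z)))
pad=np.array([558.4,161.7,22])
from itertools import product
print("cam body top corners",[T(*c,140).round(1).tolist() for c in((630,258),(732,305),(697,397),(600,350))])
c=np.mean([T(*c,140) for c in((630,258),(732,305),(697,397),(600,350))],0); print(c,ang(pad,c),np.linalg.norm((c-pad)[:2]))
k=[H(*c,4) for c in((92,238),(430,103),(515,325),(178,462))]
print([a.round(1).tolist() for a in k],np.mean(k,0),ang(k[0],k[1]),ang(k[3],k[2]),ang(k[3],k[0]),ang(k[2],k[1]))
g=[H(*c,141) for c in((182,237),(298,192),(315,243),(205,288))]
print("grip",[a.round(1).tolist() for a in g],np.mean(g,0),ang(g[0],g[1]),ang(g[3],g[2]))
im=cv2.imread("pics/scene0.png")
cv2.imwrite("pics/scz.png",cv2.resize(im[280:395,250:365],None,fx=5.2,fy=5.2,interpolation=cv2.INTER_CUBIC))
cv2.imwrite("pics/sch.png",cv2.resize(im[172:242,205:275],None,fx=8,fy=8,interpolation=cv2.INTER_CUBIC))
E
```

```text
rail up -115.22146917996396
rail lo -116.00089812436524
arm L -165.6162861286158
arm R -166.41576875274157
cam body top corners [[505.7, 16.9, 140.0], [487.5, -19.9, 140.0], [455.3, -4.9, 140.0], [473.4, 29.9, 140.0]]
[480.48636819   5.49988159 140.        ] -116.51031830385993 174.55374820781017
[[539.4, 500.8, 4.0], [570.0, 418.5, 4.0], [515.9, 399.1, 4.0], [485.0, 480.7, 4.0]] [527.59130007 449.76252827   4.        ] -69.59701445068902 -69.24541785964361 20.31553216675337 19.71994756338577
grip [[527.9, 463.0, 141.0], [536.9, 438.2, 141.0], [526.0, 434.7, 141.0], [517.0, 458.3, 141.0]] [526.94969922 448.54280961 141.        ] -70.16631017704712 -69.1130216302549
```

View pics/scz.png

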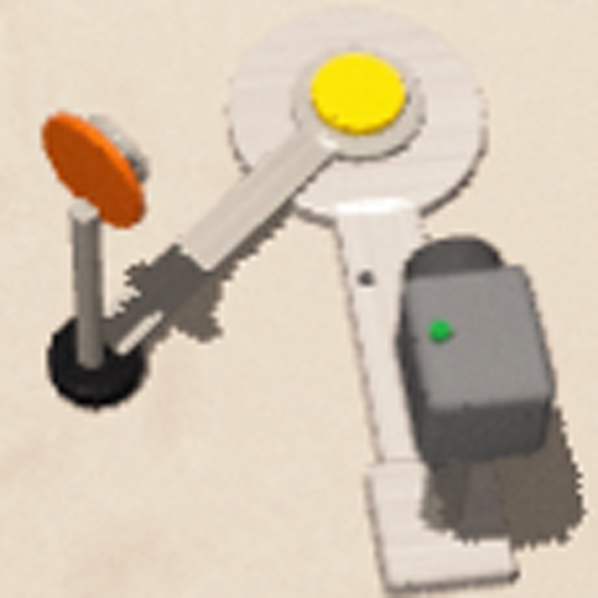

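View pics/sch.png

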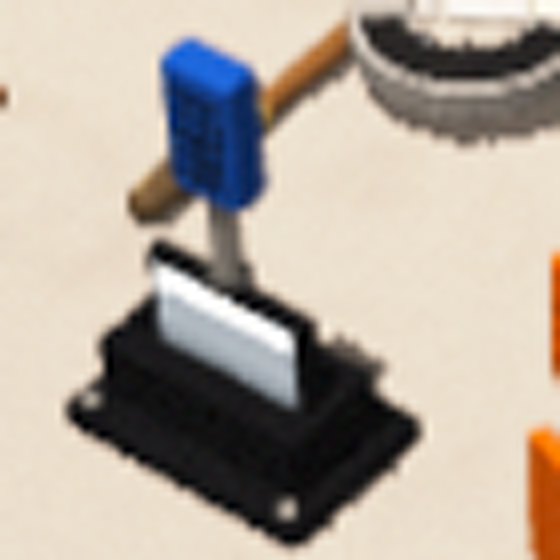

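Pad ≈ (558.4, 161.7). Rail direction ≈ -116°, arm ≈ -166.2°, so the bisector is ≈ -141.1°. The mirror is at ≈ (527.3, 449.6) with yaw ≈ 20.2°. Moving towards it now.

```bash
python3 -m inch '[[[0.02,0.1,0,0,0,0.08,-1],[0.04,0.22,0,0,0,0.18,-1],[0.06,0.36,0,0,0,0.3,-1],[0.08,0.5,0,0,0,0.42,-1],[0.1,0.64,0,0,0,0.55,-1],[0.12,0.78,0,0,0,0.66,-1],[0.13,0.88,0,0,0,0.74,-1],[0.14,0.94,0,0,0,0.8,-1],[0.14,0.94,0,0,0,0.8,-1],[0.14,0.94,0,0,0,0.8,-1]]]'
cat >> h.py <<'E'
from scipy.spatial.transform import Rotation as Ro
def plan(p,yaw):
    o=bot.get_obs(); R0=Ro.from_euler('xyz',o['tcp_rot']); 
    R1=Ro.from_euler('xyz',[np.pi,0,np.radians(yaw)])
    print("t",o['time'],"pos",o['tool_pos'].round(1),"rpy deg",np.degrees(o['tcp_rot']).round(2),"w",round(o['grip_width'],1),"F",o['contact_force'].round(1))
    print("shift",(R0.inv().apply(np.array(p)-o['tool_pos'])/200).round(4),"turn",(np.degrees((R0.inv()*R1).as_rotvec())/45).round(4))
E
python3 -c "
from h import *
plan([527.3,449.6,160],20.2)"
```

```text
time: 1.35
tool_pos: [338.9, 475.4, 226.7]
tcp_rot: [-3.141, 0.0, 0.651]
contact_force: [0.4, 0.2, 0.1]
grip_width: 92.0
t 1.35 pos [338.9 475.4 226.7] rpy deg [-1.7998e+02  2.0000e-02  3.7290e+01] w 92.0 F [0.4 0.2 0.1]
shift [0.6714 0.6733 0.3333] turn [-3.000e-04  4.000e-04  3.797e-01]
```

```bash
python3 -m inch '[[[0.07,0.07,0,0,0,0.05,-1],[0.16,0.16,0,0,0,0.1,-1],[0.27,0.27,0,0,0,0.16,-1],[0.38,0.38,0.02,0,0,0.22,-1],[0.49,0.49,0.08,0,0,0.28,-1],[0.58,0.58,0.15,0,0,0.33,-1],[0.64,0.64,0.22,0,0,0.36,-1],[0.67,0.67,0.28,0,0,0.38,-1],[0.671,0.673,0.31,0,0,0.38,-1],[0.671,0.673,0.31,0,0,0.38,-1]]]'
python3 - <<'E'
from h import *
plan([527.3,449.6,99],20.2)
for n,(x,y,w,h) in {"top":(200,190,120,90),"scene":(180,140,120,120)}.items():
    im=bot.capture(n); cv2.imwrite(f"pics/{n}1.png",im[:,:,::-1]); cv2.imwrite(f"pics/{n}1z.png",cv2.resize(im[y:y+h,x:x+w,::-1],None,fx=5,fy=5,interpolation=cv2.INTER_CUBIC))
E
```

```text
time: 2.6
tool_pos: [527.1, 449.4, 164.5]
tcp_rot: [3.142, 0.001, 0.352]
contact_force: [-0.4, -0.6, -0.2]
grip_width: 92.2
t 2.6 pos [527.1 449.4 164.5] rpy deg [1.800e+02 5.000e-02 2.017e+01] w 92.2 F [-0.4 -0.6 -0.2]
shift [ 0.0016 -0.0004  0.3273] turn [ 0.      0.0012 -0.0006]
```

View pics/scene1z.png

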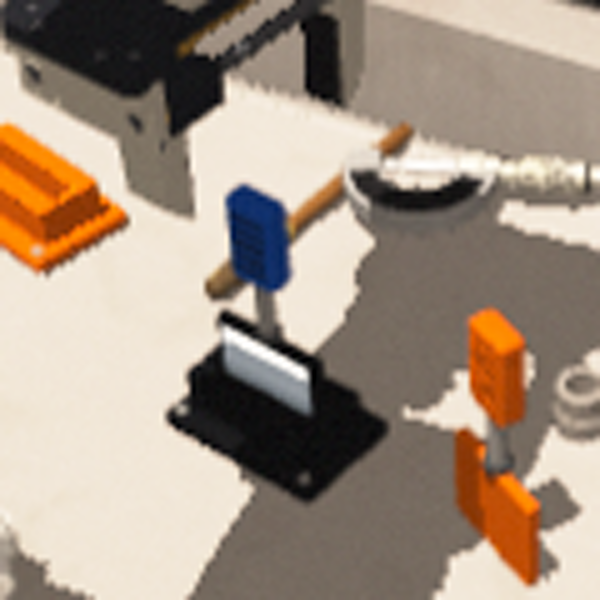

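View pics/top1z.png

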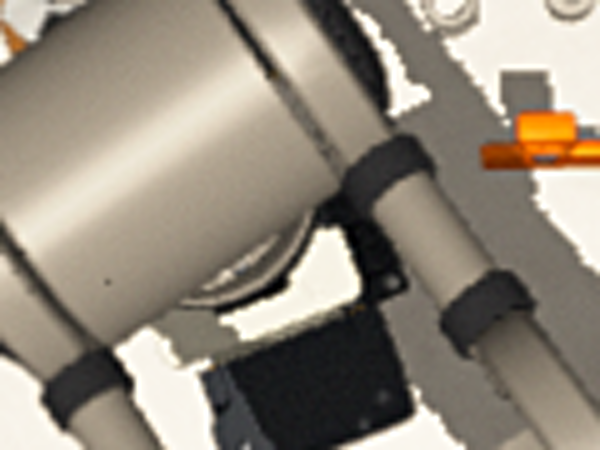

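The fingers straddle the blue grip, at scene crop (165,200) and (340,100) with the grip between them. Descending, then closing.

```bash
python3 -m inch '[[[0,0,0.03,0,0,0,-1],[0,0,0.08,0,0,0,-1],[0,0,0.14,0,0,0,-1],[0,0,0.2,0,0,0,-1],[0,0,0.26,0,0,0,-1],[0,0,0.3,0,0,0,-1],[0,0,0.32,0,0,0,-1],[0,0,0.325,0,0,0,-1],[0,0,0.325,0,0,0,-1],[0,0,0.325,0,0,0,-1]]]' && python3 -m inch '[[[0,0,0,0,0,0,-0.5],[0,0,0,0,0,0,-0.1],[0,0,0,0,0,0,0.2],[0,0,0,0,0,0,0.4],[0,0,0,0,0,0,0.5],[0,0,0,0,0,0,0.6],[0,0,0,0,0,0,0.7],[0,0,0,0,0,0,0.8],[0,0,0,0,0,0,0.9],[0,0,0,0,0,0,1]]]' && python3 -m inch '[[[0,0,0,0,0,0,1],[0,0,0,0,0,0,1],[0,0,0,0,0,0,1],[0,0,0,0,0,0,1],[0,0,0,0,0,0,1],[0,0,0,0,0,0,1],[0,0,0,0,0,0,1],[0,0,0,0,0,0,1],[0,0,0,0,0,0,1],[0,0,0,0,0,0,1]]]'
```

```text
time: 3.95
tool_pos: [528.1, 449.4, 100.2]
tcp_rot: [-3.141, -0.001, 0.351]
contact_force: [-0.0, 0.4, -0.3]
grip_width: 91.8
time: 5.2
tool_pos: [527.9, 449.2, 99.7]
tcp_rot: [-3.142, -0.0, 0.351]
contact_force: [-0.5, -0.2, 0.1]
grip_width: 13.9
time: 6.45
tool_pos: [527.9, 449.2, 99.8]
tcp_rot: [-3.142, -0.0, 0.351]
contact_force: [0.5, 0.6, -0.3]
grip_width: 13.6
```

Gripped at 13.6 mm, against a 14 mm grip. Lifting straight up 160 mm.

```bash
python3 -m inch '[[[0,0,-0.02,0,0,0,1],[0,0,-0.06,0,0,0,1],[0,0,-0.13,0,0,0,1],[0,0,-0.23,0,0,0,1],[0,0,-0.35,0,0,0,1],[0,0,-0.48,0,0,0,1],[0,0,-0.6,0,0,0,1],[0,0,-0.7,0,0,0,1],[0,0,-0.77,0,0,0,1],[0,0,-0.8,0,0,0,1]]]'
python3 - <<'E'
from h import *
plan([561.5,164.2,260],38.9)
for n,(x,y,w,h) in {"scene":(170,90,120,120)}.items():
    im=bot.capture(n); cv2.imwrite(f"pics/{n}2.png",im[:,:,::-1]); cv2.imwrite(f"pics/{n}2z.png",cv2.resize(im[y:y+h,x:x+w,::-1],None,fx=5,fy=5,interpolation=cv2.INTER_CUBIC))
E
```

```text
time: 7.7
tool_pos: [528.1, 449.3, 261.1]
tcp_rot: [-3.141, -0.002, 0.351]
contact_force: [0.3, 0.0, -1.3]
grip_width: 13.7
t 7.7 pos [528.1 449.3 261.1] rpy deg [-1.7997e+02 -1.0000e-01  2.0120e+01] w 13.7 F [ 0.3  0.  -1.3]
shift [-0.3334  1.3962  0.0043] turn [-2.000e-04 -2.200e-03 -4.173e-01]
```

View pics/scene2z.png

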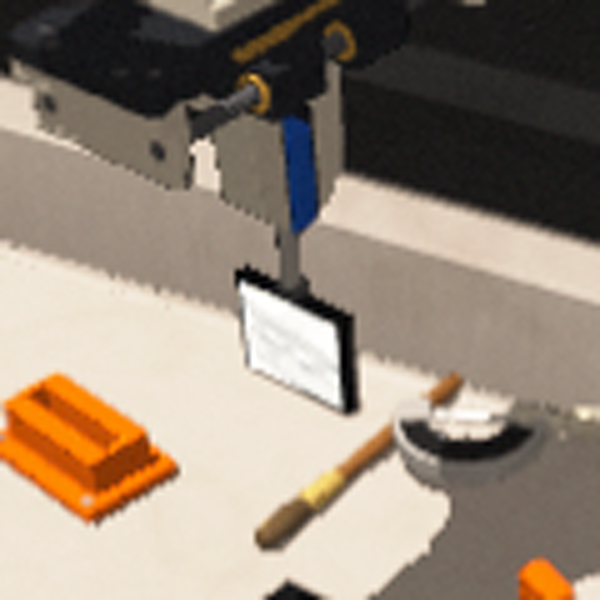

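The mirror hangs upright from the fingers, clear of the holder, with the glass at crop (295,345). Carrying it over to the pad, keeping high.

```bash
python3 -m inch '[[[-0.01,0.05,0,0,0,-0.02,1],[-0.03,0.13,0,0,0,-0.05,1],[-0.06,0.24,0,0,0,-0.08,1],[-0.09,0.36,0,0,0,-0.12,1],[-0.12,0.48,0,0,0,-0.16,1],[-0.15,0.6,0,0,0,-0.19,1],[-0.17,0.7,0,0,0,-0.21,1],[-0.19,0.76,0,0,0,-0.23,1],[-0.195,0.79,0,0,0,-0.24,1],[-0.2,0.8,0,0,0,-0.24,1]]]'
python3 -c "
from h import *
plan([561.5,164.2,260],38.9)"
```

```text
time: 9.0
tool_pos: [545.3, 285.2, 259.6]
tcp_rot: [-3.141, 0.0, 0.54]
contact_force: [0.3, -0.1, -1.4]
grip_width: 13.8
t 9.0 pos [545.3 285.2 259.6] rpy deg [-1.7999e+02  1.0000e-02  3.0930e+01] w 13.8 F [ 0.3 -0.1 -1.4]
shift [-0.2415  0.5604 -0.0023] turn [-3.000e-04  1.000e-04 -1.772e-01]
```

```bash
python3 -m inch '[[[-0.02,0.04,0,0,0,-0.01,1],[-0.05,0.1,0,0,0,-0.03,1],[-0.08,0.18,0,0,0,-0.06,1],[-0.12,0.27,0,0,0,-0.09,1],[-0.16,0.36,0,0,0,-0.12,1],[-0.19,0.44,0,0,0,-0.14,1],[-0.22,0.5,0,0,0,-0.16,1],[-0.235,0.54,0,0,0,-0.17,1],[-0.24,0.56,0,0,0,-0.177,1],[-0.24,0.56,0,0,0,-0.177,1]]]'
python3 - <<'E'
from h import *
plan([561.5,164.2,185],38.9)
for n,(x,y,w,h) in {"scene":(240,120,120,120),"top":(340,150,130,100)}.items():
    im=bot.capture(n); cv2.imwrite(f"pics/{n}3.png",im[:,:,::-1]); cv2.imwrite(f"pics/{n}3z.png",cv2.resize(im[y:y+h,x:x+w,::-1],None,fx=5,fy=5,interpolation=cv2.INTER_CUBIC))
E
```

```text
time: 10.25
tool_pos: [561.8, 164.4, 259.7]
tcp_rot: [-3.141, -0.0, 0.679]
contact_force: [-0.7, 0.5, -2.1]
grip_width: 13.7
t 10.25 pos [561.8 164.4 259.7] rpy deg [-1.7999e+02 -1.0000e-02  3.8880e+01] w 13.7 F [-0.7  0.5 -2.1]
shift [-2.100e-03 -1.000e-04  3.736e-01] turn [-0.0001 -0.0003 -0.0004]
```

View pics/scene3.png

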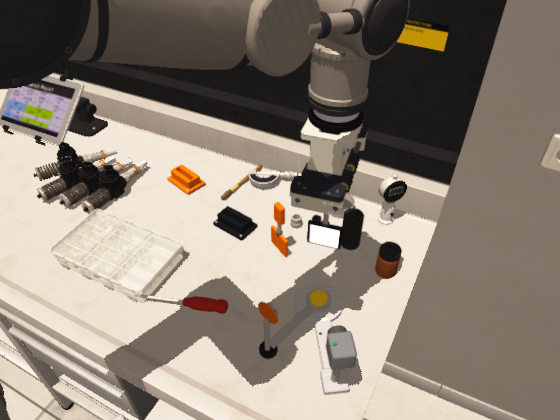

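View pics/scene3z.png

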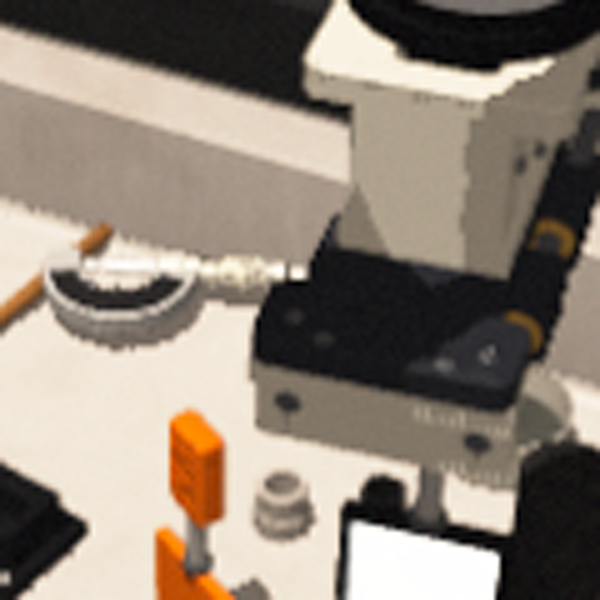

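View pics/top3z.png

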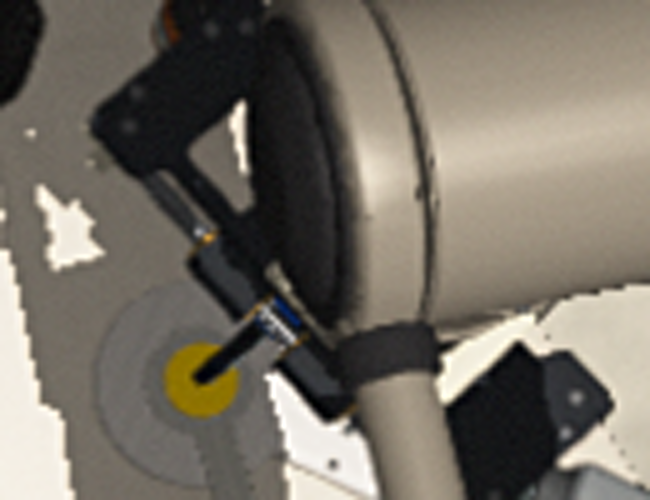

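The mirror is over the pad at the right yaw, with the jar, cylinder and bushes undisturbed. Lowering to lens height.

```bash
python3 -m inch '[[[0,0,0.02,0,0,0,1],[0,0,0.06,0,0,0,1],[0,0,0.11,0,0,0,1],[0,0,0.17,0,0,0,1],[0,0,0.23,0,0,0,1],[0,0,0.29,0,0,0,1],[0,0,0.33,0,0,0,1],[0,0,0.36,0,0,0,1],[0,0,0.374,0,0,0,1],[0,0,0.374,0,0,0,1]]]'
python3 - <<'E'
from h import *
plan([561.5,164.2,184.8],38.9)
for n,(x,y,w,h) in {"scene":(250,215,110,140),"top":(340,180,130,100)}.items():
    im=bot.capture(n); cv2.imwrite(f"pics/{n}4.png",im[:,:,::-1]); f=600/h if n=="scene" else 6
    cv2.imwrite(f"pics/{n}4z.png",cv2.resize(im[y:y+h,x:x+w,::-1],None,fx=f,fy=f,interpolation=cv2.INTER_CUBIC)[:600])
im=cv2.imread("pics/scene4.png"); cv2.imwrite("pics/glass4.png",cv2.resize(im[230:310,290:360],None,fx=7.5,fy=7.5,interpolation=cv2.INTER_CUBIC))
g=np.array([558.4,161.7,120]); a=np.radians(-141.1); t=np.array([-np.sin(a),np.cos(a),0])
for s in(-1,1):
  for v in(-1,1): print("expected corner",(proj("scene",g+t*26*s+np.array([0,0,21*v]))-[290,230])*7.5)
print("centre",proj("scene",g))
E
```

```text
time: 11.6
tool_pos: [561.8, 164.5, 185.0]
tcp_rot: [-3.142, -0.0, 0.679]
contact_force: [0.5, -1.0, -1.6]
grip_width: 14.0
t 11.6 pos [561.8 164.5 185. ] rpy deg [-1.800e+02 -1.000e-02  3.889e+01] w 14.0 F [ 0.5 -1.  -1.6]
shift [-0.0021  0.0002  0.0008] turn [-0.     -0.0002 -0.0003]
expected corner [131.66012808 293.85670051]
expected corner [138.30297599 181.47322821]
expected corner [334.06429546 343.99221975]
expected corner [347.98690722 231.89689025]
centre [321.63500715 265.15230738]
```

View pics/scene4z.png

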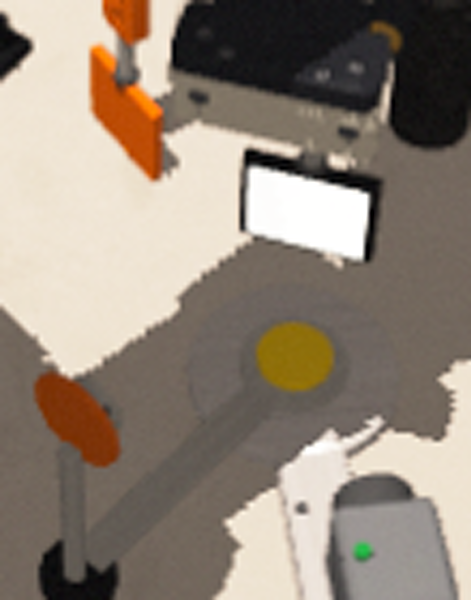

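View pics/glass4.png

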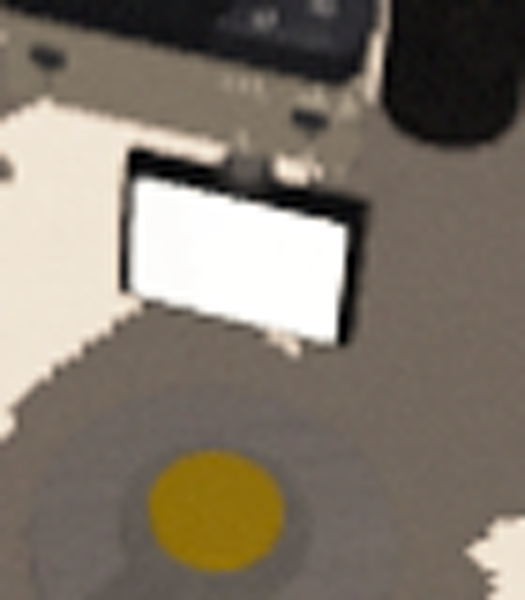

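View pics/top4z.png

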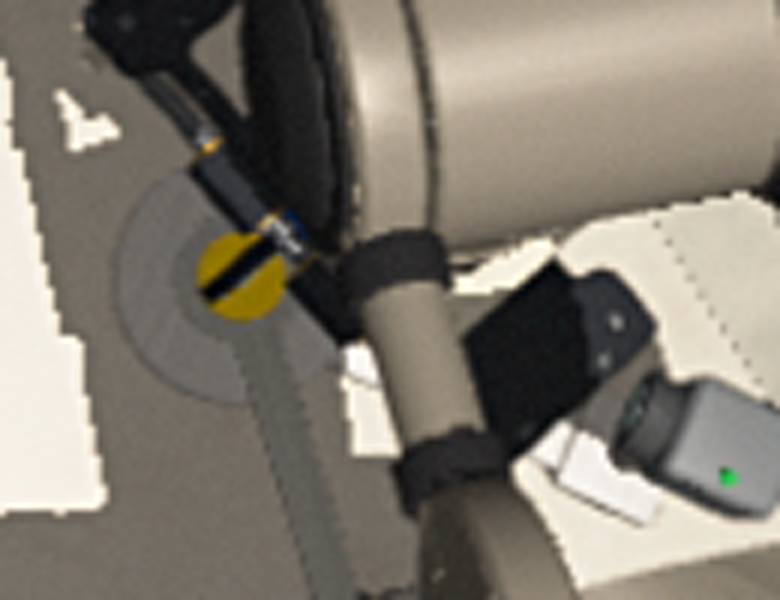

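The glass is upright over the pad and the frame hides none of the glass. I'll check its position and yaw precisely in the scene view, and cross-check the rail and arm angles there too.

```bash
python3 - <<'E'
from h import *
im=cv2.imread("pics/scene4.png")[:,:,::-1].copy()
S=8; big=cv2.resize(im[230:290,290:350],None,fx=S,fy=S,interpolation=cv2.INTER_CUBIC)
g=cv2.cvtColor(big,cv2.COLOR_RGB2GRAY); 
m=(g>150).astype(np.uint8); m[:, :130-0]*=(np.arange(480)[:,None]>0).astype(np.uint8)
# seed fill from glass centre
ff=m.copy(); k,l=cv2.connectedComponents(m); lab=l[int((260/7.5)*S),int((237/7.5)*S)]
mm=(l==lab).astype(np.uint8); mm=cv2.morphologyEx(mm,cv2.MORPH_OPEN,np.ones((41,41),np.uint8))
c=max(cv2.findContours(mm,0,2)[0],key=cv2.contourArea); print(cv2.contourArea(c),cv2.boundingRect(c))
q=cv2.approxPolyDP(c,0.04*cv2.arcLength(c,True),True)[:,0]
px=(q+.5)/S-.5+[290,230]; print(px.round(2).tolist())
M=cv2.moments(c); ce=np.array([M['m10'],M['m01']])/M['m00']; ce=(ce+.5)/S-.5+[290,230]
gx=np.array([558.4,161.7,120]);a=np.radians(-141.1); t=np.array([-np.sin(a),np.cos(a),0])
ex=np.mean([proj("scene",gx+t*26*s+np.array([0,0,21*v])) for s in(-1,1) for v in(-1,1)],0)
print("centroid",ce,"expected",ex)
print("pt at z120",onz("scene",*ce,120))
# yaw from horizontal edges
o=px[np.argsort(px[:,1])]; 
L=px[np.argsort(px[:,0])]; l2=L[:2][np.argsort(L[:2,1])]; r2=L[2:][np.argsort(L[2:,1])]
for i,z in((0,141),(1,99)):
    A,B=onz("scene",*l2[i],z),onz("scene",*r2[i],z); d=B-A; print("edge",z,np.linalg.norm(d),"normal",np.degrees(np.arctan2(d[1],d[0]))-90, A.round(1),B.round(1))
# rail/arm in scene0z (scz: origin 250,280, f 5.2)
def Q(x,y,z): return onz("scene",250+(x+.5)/5.2-.5,280+(y+.5)/5.2-.5,z)
ang=lambda a,b: np.degrees(np.arctan2(*(b-a)[1::-1]))
print("rail L",ang(Q(337,225,10),Q(381,462,10)),"cam R",ang(Q(522,272,140),Q(551,392,140)),"cam L",ang(Q(402,285,140),Q(418,412,140)))
k=np.mean([Q(*c,140) for c in((402,280),(522,268),(553,395),(418,412))],0); p=Q(358,93,22); print(k,p,ang(p,k))
print("arm",ang(Q(300,148,15),Q(185,248,15)),ang(Q(338,158,15),Q(210,268,15)),"disc",ang(p,Q(94,170,120)),"base",ang(p,Q(97,370,6)),Q(94,170,120))
E
```

```text
34735.0 (0, 112, 134, 316)
[[306.06, 245.31], [289.56, 245.44], [289.56, 282.94], [305.19, 272.19]]
centroid [297.13184228 261.33900844] expected [321.73381022 265.04063462]
pt at z120 [525.92123537 193.82005237 120.        ]
edge 141 30.512218905361884 normal -122.38820112075457 [525.3 218.6 141. ] [551.1 202.3 141. ]
edge 99 38.82650039324643 normal -82.26809406904474 [495.7 173.2  99. ] [534.2 178.4  99. ]
rail L -116.7570896383574 cam R -116.95622036175193 cam L -120.61170410342929
[476.96647125   4.51476934 140.        ] [557.93134686 161.85187732  22.        ] -117.23012007914461
arm -167.77823135437322 -168.53675095433414 disc -165.96397741583752 base -164.8809415279164 [421.30794654 127.69658686 120.        ]
```

```bash
python3 - <<'E'
from h import *
im=cv2.imread("pics/scene4.png")[:,:,::-1].copy()
S=8; big=cv2.resize(im[230:290,290:350],None,fx=S,fy=S,interpolation=cv2.INTER_LINEAR)
x0=int((122/7.5)*S); sx=np.arange(480)
m=(big[:,:,2]>165).astype(np.uint8); print(im[264,321],im[262,292],im[256,306:310].tolist(),im[270,318:326,2],im[274:282,321,2])
# cut off the bench left of the frame and below bottom edge (bench tiny)
m[:, :x0]=0
m=cv2.morphologyEx(m,cv2.MORPH_OPEN,np.ones((25,25),np.uint8))
k,l,s,cc=cv2.connectedComponentsWithStats(m); lab=l[int((260/7.5)*S),int((237/7.5)*S)]; mm=(l==lab).astype(np.uint8)
c=max(cv2.findContours(mm,0,2)[0],key=cv2.contourArea)
q=cv2.approxPolyDP(c,0.03*cv2.arcLength(c,True),True)[:,0]
px=(q+.5)/S-.5+[290,230]; print(px.round(2).tolist())
ce=(cc[lab]+.5)/S-.5+[290,230]
gx=np.array([558.4,161.7,120]);a=np.radians(-141.1); t=np.array([-np.sin(a),np.cos(a),0])
E=np.array([proj("scene",gx+t*26*s+np.array([0,0,21*v])) for s in(-1,1) for v in(-1,1)]);print(E.round(2).tolist())
print("centroid",ce,"expected",E.mean(0), "pt at z120",onz("scene",*ce,120))
# intersect ray with vertical plane through expected glass
n=np.array([np.cos(a),np.sin(a),0]); C,r=ray("scene",*ce); X=C+r*((gx-C)@n)/(r@n); print("on plane",X,"lateral",(X-gx)@t,"dz",X[2]-120)
if len(px)==4:
  L=px[np.argsort(px[:,0])]; l2=L[:2][np.argsort(L[:2,1])]; r2=L[2:][np.argsort(L[2:,1])]
  for i,z in((0,141),(1,99)):
    A,B=onz("scene",*l2[i],z),onz("scene",*r2[i],z); d=B-A; print("edge",z,np.linalg.norm(d),"normal",np.degrees(np.arctan2(d[1],d[0]))-90)
E
```

```text
[255 255 254] [239 228 211] [[113, 102, 92], [120, 117, 115], [241, 240, 237], [253, 252, 251]] [254 254 254 254 254 254 254 254] [93 94 93 93 90 93 94 93]
[[307.69, 254.06], [307.19, 269.31], [334.06, 274.56], [335.19, 259.81]]
[[307.55, 269.18], [308.44, 254.2], [334.54, 275.87], [336.4, 260.92]]
centroid [321.10720004 264.27283603] expected [321.73381022 265.04063462] pt at z120 [558.84736892 163.93310609 120.        ]
on plane [557.6938847  162.57509828 122.05810264] lateral -1.1244535647467266 dz 2.058102643320126
edge 141 50.75390821209197 normal -138.8411788670706
edge 99 51.09985882918019 normal -137.42474578536613
```

```bash
cat > edges.py <<'E'
from h import *
def fit(im,P4,ch=2):
    # half-level crossings columnwise (top,bottom) / rowwise (left,right) around seed centre
    g=im[:,:,ch].astype(float); cx,cy=P4
    def cross(line,s,step):
        i=s
        while line[i]>150: i+=step
        return i-step+step*(line[i-step]-150)/(line[i-step]-line[i])
    top=[];bot=[];lf=[];rt=[]
    for x in range(cx-10,cx+11): top.append((x,cross(g[:,x],cy,-1))); bot.append((x,cross(g[:,x],cy,1)))
    for y in range(cy-4,cy+5): lf.append((y,cross(g[y],cx,-1))); rt.append((y,cross(g[y],cx,1)))
    return [np.polyfit(*np.array(v).T,1) for v in(top,bot,lf,rt)]
def corners(f):
    t,b,l,r=f; out=[]
    for h in(t,b):
        for v in(l,r):
            x=(v[0]*h[1]+v[1])/(1-v[0]*h[0]); out.append((x,h[0]*x+h[1]))
    return np.array(out) # TL TR BL BR
def model(gx,yawdeg):
    a=np.radians(yawdeg); t=np.array([-np.sin(a),np.cos(a),0])
    return np.array([proj("scene",gx+t*26*s+np.array([0,0,21*v])) for v in(1,-1) for s in(-1,1)])
E
python3 - <<'E'
from edges import *
im=cv2.imread("pics/scene4.png")[:,:,::-1]
c=corners(fit(im,(321,264))); print(c.round(2).tolist()); m=model(np.array([558.4,161.7,120]),-141.1); print(m.round(2).tolist(),(c-m).mean(0))
from scipy.optimize import least_squares
for b in(0,):
    # in-plane shift and yaw from the four corner rays
    f=lambda p:(model(np.array([p[0],p[1],p[2]]),p[3])-c).ravel()
    r=least_squares(f,[558,162,120,-141]); print(r.x,r.cost)
    f2=lambda p:(model(np.array([p[0],p[1],120]),p[2])-c).ravel()
    r=least_squares(f2,[558,162,-141]); print(r.x,r.cost)
# same check on the mirror still in its holder: top glass edge
im0=cv2.imread("pics/scene0.png"); 
for X in([527.3,449.6],): 
    a=np.radians(20.1); n=-np.array([np.cos(a),np.sin(a)]); t=np.array([-np.sin(a),np.cos(a)])
    for s in(-1,1): print("grip top front corners pred",proj("scene",np.r_[np.array(X)+7*n+13*s*t,141]), "glass top",proj("scene",np.r_[np.array(X)+4*n+26*s*t,56]))
E
```

```text
[[306.91, 252.74], [335.65, 259.6], [306.9, 268.28], [334.62, 277.07]]
[[308.44, 254.2], [336.4, 260.92], [307.55, 269.18], [334.54, 275.87]] [-0.71648604 -0.61592911]
[ 539.93415497  142.19407044  152.53559051 -143.52321946] 1.224562968612481
[ 558.14424473  163.60301205 -143.08183365] 2.6716276674662494
grip top front corners pred [233.50928596 183.21388406] glass top [241.44105989 213.97786575]
grip top front corners pred [224.49131007 178.64701773] glass top [224.33360372 204.72258508]
```

```bash
python3 - <<'E'
from edges import *
print("pad proj",proj("scene",np.array([558.4,161.7,22])))
im=cv2.imread("pics/scene0.png")[:,:,::-1].copy()
for n in("scene","top"):
    im=cv2.imread(f"pics/{n}0.png")[:,:,::-1].copy(); c=max(cv2.findContours(mask(im,(22,120,120),(36,255,255)),0,1)[0],key=cv2.contourArea); e=cv2.fitEllipse(c); print(n,e, proj(n,np.array([558.4,161.7,22])))
im=bot.capture("scene"); c=max(cv2.findContours(mask(im,(22,120,80),(36,255,255)),0,1)[0],key=cv2.contourArea); print(cv2.fitEllipse(c))
im0=cv2.imread("pics/scene0.png"); cv2.imwrite("pics/g0.png",cv2.resize(im0[195:225,215:255],None,fx=14,fy=14,interpolation=cv2.INTER_CUBIC))
E
```

```text
pad proj [318.6784897  297.42790833]
scene ((418.04803466796875, 36.17450714111328), (20.24659538269043, 71.98356628417969), 101.16860961914062) [318.6784897  297.42790833]
top ((379.8027038574219, 225.49827575683594), (14.024827003479004, 14.408248901367188), 136.5963592529297) [380.21475291 225.92236209]
((418.0662536621094, 36.065792083740234), (20.731489181518555, 71.1722640991211), 100.96857452392578)
```

View pics/g0.png

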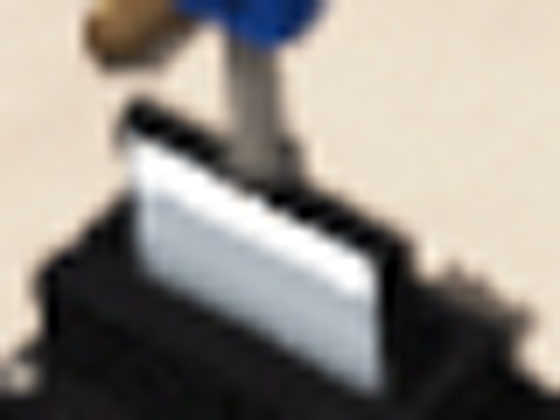

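The scene camera's bias is about (-0.5, -0.6) px, seen on the pad and on the mirror while it was still in the holder. Corrected for that, the glass sits within about 0.5 mm laterally, and its top-edge slope matches the commanded yaw. Last check is steadiness and that nothing else moved.

```bash
python3 - <<'E'
from h import *
plan([561.5,164.2,184.8],38.9); print(abs(bot.get_obs()['dq']).max())
im=bot.capture("scene"); cv2.imwrite("pics/scene5.png",im[:,:,::-1])
for lo,hi in(((3,180,60),(18,255,255)),((22,120,80),(36,255,255))):
    k,l,s,c=cv2.connectedComponentsWithStats(mask(im,lo,hi))
    for i in range(1,k):
        if s[i,4]>100: print(s[i].tolist(),c[i].round(1).tolist())
E
```

```text
t 11.75 pos [561.9 164.5 185.3] rpy deg [ 1.7998e+02 -4.0000e-02  3.8890e+01] w 14.0 F [-0.   0.4 -1.4]
shift [-0.0028 -0.0001  0.0026] turn [ 0.0004 -0.0009 -0.0002]
0.002682171981142094
[168, 165, 37, 29, 605] [185.4, 179.2]
[274, 202, 10, 23, 187] [278.6, 212.9]
[271, 226, 17, 31, 268] [279.2, 241.1]
[376, 255, 23, 23, 333] [385.9, 267.6]
[258, 302, 20, 22, 238] [267.7, 312.4]
[389, 22, 59, 29, 1095] [418.1, 36.1]
[25, 105, 28, 15, 220] [38.4, 111.9]
[22, 117, 26, 11, 121] [34.3, 122.1]
[310, 291, 17, 15, 217] [318.2, 297.9]
```

View pics/scene5.png

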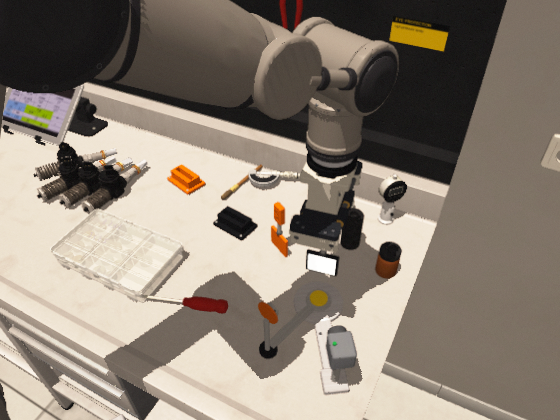

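The mirror is steady over the pad with its glass at (322,264). The disc backing at (267.7,312.4) hasn't moved, and the jar, cylinder and orange parts are where they were. Handing in.

```bash
python3 -c "
from plant import bot
print(bot.close_job())"
```

```text
the job is handed in; nothing more can be done
None
```

I took the blue-gripped mirror out of the black holder and handed the job in at about 12 s. The arm is still holding it upright and steady over the yellow pad, turned to the bisector.

**Aim:** I measured the rail at about -116° and the arm at about -166°, so the bisector is about -141.1°. The tool stopped at 38.9°, which turns the glass to -141.1°. The slope of the glass's top edge agreed.

**Position:** By the tool pose, the glass centre is at about (558.7, 162.0, 120) mm. I put the pad centre at about (558.5, 162) mm.

**Steadiness:** The grip width is 14 mm and the joints are at rest. The disc's backing stayed within 0.2 px in the scene camera. The jar, cylinder and orange parts look unmoved. The bush was mostly hidden behind the gripper in the last picture, so I have no final check on it.

**Checks that disagreed:**
- **Glass position:** The scene camera alone first put the glass about 2 mm high and 1 mm to the side. It showed similar offsets on the pad and on the mirror still in its holder, so I treated this as camera bias.
- **Glass yaw:** Two yaw fits that used the glass's lower edge gave -138° and -143°. In one of them the edge ran into the bright bench, so I ignored both.
- **Rail and arm angles:** Separate readings mostly spread by 1–3°, with one camera-body edge about 4° off, so the bisector is uncertain by about 1°.

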